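# Seat the vacuum valve, then open it to the rider

## Robot

A 6-joint arm with a two-finger parallel gripper is mounted at the origin on the work surface. World frame = base frame: x ahead of the robot, y to its left, z up, the work surface at z = 0. Lengths are in mm, angles in rad, forces in N, time in s.
With the tool pointing down it reaches from about 325 to 850 mm from the base axis. Payload 4.4 kg.
Tool frame: the origin (TCP) lies between the finger pads; the fingertips stand 22 mm ahead of it and the grasp point (between the pads) lies 3 mm ahead of it; z points along the fingers, y is the direction in which the jaws open and shut (so a half turn about z gives the same grasp; the last joint's range is limited). The gripper opens to 94 mm and grips with 3 to 60 N. Pads are 16 mm wide; open, the fingers measure 119 mm over their backs; the gripper's body (75 mm by 177 mm) begins 78 mm behind the grasp point.
Start: joints at [-1.482, 0.207, 1.542, -0, 1.393, -0.15], TCP at [135.996, -558.688, 227.447] pointing down, gripper open.
Joint ranges: [-2.73, 2.73], [-0.86, 2.22], [0.23, 2.46], [-1.11, 4.25], [0.08, 2.63], [-2.82, 2.82]. Speed limits (rad/s): [2.79, 2.79, 3.14, 3.14, 3.14, 3.14].

## Interface

Orientations are given as a unit quaternion [w, x, y, z].
In Python, from workcell import monitor, optics, close_job gives the robot as it stands.
- The arm moves only by the shell command python3 -m crank 'ROWS' [OPENING] [FORCE]. ROWS is JSON, a list of rows, each a list of 6 numbers: the shift along the world's x, y, z in mm, then the turn, a rotation vector about the world's x, y, z in degrees. A call has exactly 5 rows; each row shifts and turns the commanded pose from where the row before left it; what a row does not reach is not made up. A row lasts 1/8 s, in which the tool goes at most 62.5 mm and 10.7 degrees, less where a joint would pass 70% of its speed; a pose out of reach is approached as far as the arm can. A call with a gripper value outside its range is refused whole. OPENING is the closure in counts, from 0 (fully open) to 255 (shut), set as the call begins (- or left out, the last holds). The fingers move at their own pace and stop on an object; FORCE is the grip in N (left out, the last holds). Time passes only in rows, so rows that do not move let the fingers close, or fill a call up. It gives the time, the measured TCP pose, the force and the opening at its end, in the units of the state.
- monitor.state(): the state, without advancing time (a new reading comes with each control period).
- optics.camera(name): name is "side" or "top" or "wrist"; returns a dict with "img" (480x640x3 uint8, blue, green, red), "intrinsics" (3x3 intrinsics, pixels), "view" (4x4, takes a point from world to camera coordinates). Camera axes: x right, y down, z forward; pixel columns grow to the right and rows downward; lengths in mm; the calibration is good to about 2 mm. A picture is of the moment at which its call begins. There is no depth.
- close_job(): hands the job in, once; it reports no verdict.
The state is a dict: "t": time; "q": joint angles; "dq": joint speeds; "joint_torque": joint torques, N m; "tool_pos": TCP position; "ee_rot": TCP orientation; "ft_force": force on the tool from outside, world axes, zero at the start; "torque": the same for the moment, N m; "width": finger opening in mm.
Only numpy, scipy, OpenCV 4.12 (cv2) and the standard library are available. Lean on these libraries where they do the work, as an engineer would, in place of code of your own. Each camera call takes 0.05 s, during which the arm holds its last target. There are 200 camera calls.

## Task

Close the bench vacuum valve: turn its handwheel clockwise (seen from above) by the upright crank grip until you feel it seat on the soft stop inside, lean on it gently for a second with about 12 N at the grip, never forcing it. Then turn it back until the pointer on the wheel's far rim stands right in front of the rider clipped on the scale, and let go. Leave the bottle, beaker, box and jar around it where they stand.

Things in the scene. Friction and masses are not known exactly. Their poses are not given: they have to be found in the camera images.
- valve: fixed steel plate 150 x 150 x 12 mm under a grey drum 132 mm across and 84 mm high, with a pipe stub and a white scale shelf (outer radius 107 mm) on the side of its +x, away from the robot. Origin on the wheel's vertical axis at the bench top, z up; turned up to 0.35 rad
- housing: the grey drum (origin and axes of valve). It hides a sprung pad that a lug of the wheel meets 50 mm from the axis, 0.35 to 0.95 rad clockwise of mid travel: where, cannot be seen or measured. From there the grip gets stiffer by about 4 N per mm. Seated: pad pressed with 6 to 20 N, which takes 8.5 to 20 N along the grip's path (aim at 12 N); more on the pad harms it
- wheel: black spoked handwheel, 134 mm across, rim tube 14 mm thick, its top 112 mm above the bench. Origin on the axis, 85 mm above the bench; its +x points to the pointer on the far rim, its -x to the crank grip. Mid travel: its x along the valve's x. It turns 1.3 rad counter-clockwise from there, clockwise to the stop. Stays where it is left; off the stop it springs back a little
- grip_mid (a point): middle of the upright crank grip: black cylinder 22 mm across, 50 mm tall, on the wheel's rim 60 mm from the axis, opposite the pointer; it spins freely on its pin, so a gripper holding it need not turn with the wheel. This point is 142 mm above the bench, the grip's foot 112, its top 162 mm. The free wheel takes about 3.5 N along the path of the grip
- pointer (a point): the pointer on the wheel's far rim: upright dark steel blade 4 mm thick, 8 mm deep, 83 mm from the axis, from 108 to 142 mm above the bench; this point is 125 mm above the bench, on the wheel's +x
- rider: dark steel set-point rider clipped on the scale shelf, 20 x 14 mm foot with an upright steel fin 4 mm thick. Origin on the wheel's axis at the bench top; its +x points from the axis to the fin, 0.2 to 0.75 rad counter-clockwise of the valve's +x. Pointer right in front of the fin means that the wheel's +x and the rider's +x are parallel
- rider_fin (a point): the rider's fin, 8 mm deep, 98 mm from the axis, up to 142 mm above the bench; this point 125 mm above the bench
- reagent: bystander: amber bottle, 60 mm across, 130 mm tall, origin under its centre
- beaker: bystander: glass beaker, 72 mm across, 90 mm tall, origin under its centre
- tipbox: bystander: clear box 120 x 85 x 65 mm, origin under its centre
- jar: bystander: white jar, 56 mm across, 60 mm tall, origin under its centre

How it is judged:
By the outcome, as a careful person would: the job done as asked, in the order asked, and still so for the second after the job is handed in, with the robot touching nothing.
It also fails if it takes over 67 s, if anything falls off the work surface, if the arm or the gripper's body presses on something with over 40 N, if the wrist force passes 120 N, or if a joint passes its speed limit or range.

## Working session

There is one attempt and no reset: what is moved stays moved. The work goes in short steps, Python scripts to look and compute and a shell command to move; the robot and the scene stay as the last step left them, time stands still between calls to the robot, and variables do not carry over. Pictures are saved under pics/ and viewed, about 8 in all and at most 12, crops included, and the job is handed in when it is done.

```bash
mkdir -p pics; cat > h.py <<'E'
import numpy as np, cv2
from workcell import monitor, optics
def snap(n,f=None):
    c=optics.camera(n)
    if f: cv2.imwrite('pics/'+f,c['img'])
    return c
def ray(c,u,v):
    V=np.array(c['view']);K=np.array(c['intrinsics']);R=V[:3,:3];o=-R.T@V[:3,3]
    return o,R.T@np.linalg.solve(K,[u,v,1.])
def onz(c,u,v,z):
    o,d=ray(c,u,v);return o+d*(z-o[2])/d[2]
def proj(c,p):
    V=np.array(c['view']);K=np.array(c['intrinsics']);q=K@(V[:3,:3]@np.array(p,float)+V[:3,3]);return q[:2]/q[2]
E
python3 - <<'E'
from h import *
import pickle
d={}
for n in('top','side'):
    d[n]=snap(n,n+'0.png');print(n,ray(d[n],320,240))
pickle.dump(d,open('d0.pkl','wb'))
s=monitor.state();print(s)
E
```

```text
top (array([ 525.89155551,   29.50921304, 1054.092177  ]), array([ 0.07582146,  0.02289821, -0.99693185]))
side (array([436.87160262, 686.06473121, 554.39162496]), array([ 0.21222224, -0.8259126 , -0.52246952]))
{'t': 0.1, 'q': array([-1.48250017e+00,  2.07341018e-01,  1.54280748e+00,  1.37770789e-05,
        1.39351104e+00, -1.50494237e-01]), 'dq': array([-0.00026497, -0.00271761, -0.00339944, -0.00054458, -0.00051094,
       -0.00121901]), 'joint_torque': array([-3.87499422e-04, -3.71860743e+01, -2.82293326e+01,  6.99892687e-02,
        3.10945138e-02, -5.41471013e-05]), 'tool_pos': array([ 135.93831909, -557.99050018,  226.4050645 ]), 'ee_rot': array([-1.03273130e-03,  9.92880472e-01,  1.19110455e-01,  3.89098995e-05]), 'ft_force': array([ 0.10521411, -0.42301925, -0.00977447]), 'torque': array([-0.04291498, -0.02994023, -0.00419583]), 'width': 94.05786707435111}
```

View pics/top0.png

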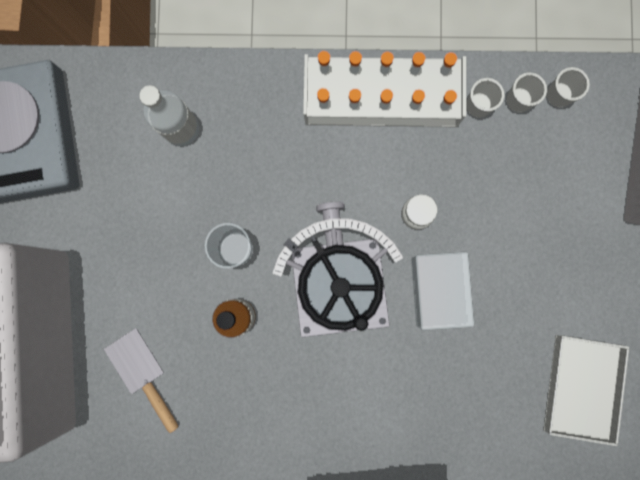

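View pics/side0.png

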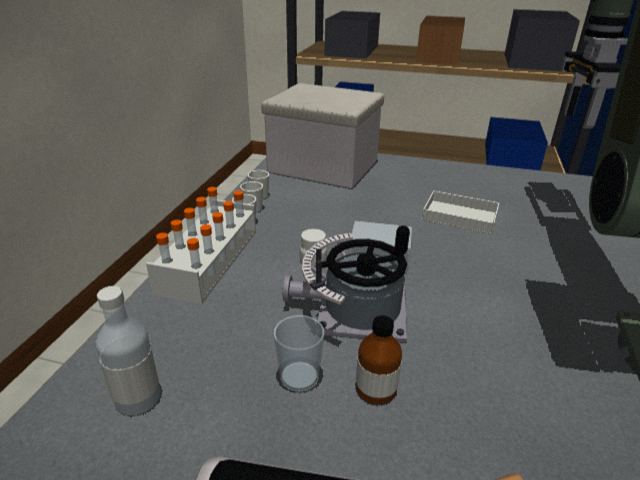

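The top view has the wheel centre at about (340,287), the grip at (362,324), a pointer near (316,243) and the rider probably near (290,245), in the gap of the scale. The side view has the grip top at (403,235). I'll enlarge the valve next.

```bash
python3 - <<'E'
from h import *
import pickle
d=pickle.load(open('d0.pkl','rb'));c=d['top'];im=c['img']
a=cv2.resize(im[195:345,260:410],(600,600),interpolation=cv2.INTER_CUBIC)
s=cv2.resize(d['side']['img'][220:345,275:420],None,fx=4,fy=4,interpolation=cv2.INTER_CUBIC)[:600,:]
cv2.imwrite('pics/crop.png',a)
m=((im.max(2)<45)*255).astype(np.uint8)
m[:190]=0;m[350:]=0;m[:,:270]=0;m[:,415:]=0
n,l,st,ce=cv2.connectedComponentsWithStats(m)
for i in range(1,n):
    if st[i,4]>5: print(st[i],ce[i])
i=1+np.argmax(st[1:,4])
pts=np.argwhere(l==i)[:,::-1].astype(np.float32)
h=cv2.convexHull(pts.astype(np.int32))[:,0]
# hull without grip and pointer: robust circle on plane z=105
P=np.array([onz(c,u,v,105)[:2] for u,v in h])
from scipy.optimize import least_squares
r=least_squares(lambda x:np.hypot(*(P-x[:2]).T)-x[2],[*P.mean(0),67],loss='soft_l1',f_scale=1.)
print(r.x,np.hypot(*(P-r.x[:2]).T)-r.x[2])
print('proj ctr',proj(c,[*r.x[:2],105]))
E
```

```text
[ 299  246   84   84 1868] [341.22162741 289.3388651 ]
[525.64940558  18.62586126  64.19447744] [-0.21019673 -0.17762347 -0.46290702 -0.48186531  6.47139044  7.9980086
 -0.4679512  -0.51922648 -0.76363718  0.07689434 -0.20089851 -0.53461444
  0.65567632  0.27026352 -0.15308296  0.81284214 -0.02597471  0.32386439
 -0.24620613 -0.25158637 -0.23308561  0.45896891 -0.40194017  0.07309277
 -0.56767576  0.37135354 -0.23385317  0.33829064 -0.06810297  0.54785025]
proj ctr [340.36711448 287.30525105]
```

View pics/crop.png

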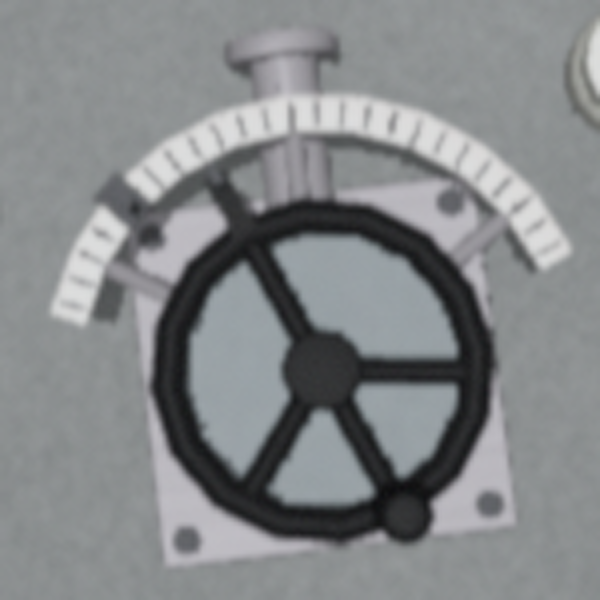

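```bash
python3 - <<'E'
from h import *
import pickle
d=pickle.load(open('d0.pkl','rb'));c=d['top'];C=np.array([525.65,18.63])
f=lambda x,y,z:onz(c,260+(x+.5)/4-.5,195+(y+.5)/4-.5,z)
def pr(n,p):
    e=p[:2]-C;print(n,p.round(1),'r',np.hypot(*e).round(1),'ang',np.arctan2(e[1],e[0]).round(3))
pr('griptop',f(406,516,162));pr('hub112',f(322,370,112))
pr('ptr top?',f(214,180,142));pr('ptr mid',f(228,200,125))
pr('rider foot',f(116,192,112));pr('fin top',f(120,196,142))
q=[f(x,y,12) for x,y in((187,540),(489,504),(452,202),(150,236))]
for p in q: print(p.round(1))
print('bolt ctr',np.mean(q,0), 'axis',np.arctan2(*(q[3]-q[0])[[1,0]]),np.arctan2(*(q[2]-q[1])[[1,0]]))
for n,u,v,z in(('reagent',227,320,130),('beaker',235,250,0),('jar',421,210,60)):print(n,onz(c,u,v,z).round(0))
for u,v in((418,254),(470,254),(474,327),(420,329)):print('box',onz(c,u,v,65).round(0))
E
```

```text
griptop [474.2 -11.4 162. ] r 59.5 ang -2.614
hub112 [525.9  19.1 112. ] r 0.5 ang 1.033
ptr top? [595.6  60.7 142. ] r 81.7 ang 0.541
ptr mid [589.4  55.8 125. ] r 73.8 ang 0.528
rider foot [592.7  99.4 112. ] r 104.9 ang 0.878
fin top [589.1  95.6 142. ] r 99.7 ang 0.882
[453.8  73.5  12. ]
[471.2 -53.   12. ]
[597.9 -36.   12. ]
[581.3  91.9  12. ]
bolt ctr [526.03808916  19.10155656  12.        ] axis 0.14286556566132436 0.13265339260323897
reagent [474. 188. 130.]
beaker [586. 200.   0.]
jar [ 653. -111.   60.]
box [ 581. -106.   65.]
box [ 583. -189.   65.]
box [ 467. -195.   65.]
box [ 462. -109.   65.]
```

The valve centre is about (525.9, 19.0) and its yaw about 0.138. The wheel is at 0.53 and the rider at about 0.875 in world angle, 0.74 from the valve's +x, which fits the stated range. The grip is at (474.2, -11.4). Moving above the grip now.

```bash
python3 -m crank '[[22.5,36.5,0,0,0,-1],[22.5,36.5,0,0,0,-1],[22.5,36.5,0,0,0,-1],[22.5,36.5,0,0,0,-1],[22.5,36.5,0,0,0,-1]]' 0 40
python3 -m crank '[[22.5,36.5,0,0,0,-1],[22.5,36.5,0,0,0,-1],[22.5,36.5,0,0,0,-1],[22.5,36.5,0,0,0,-1],[22.5,36.5,0,0,0,-1]]'
python3 -m crank '[[22.5,36.5,0,0,0,-1],[22.5,36.5,0,0,0,-1],[22.5,36.5,0,0,0,-1],[23,36.5,0,0,0,-0.7],[0,0,0,0,0,0]]'
```

```text
t: 0.72
tool_pos: [248.9, -374.6, 227.0]
ee_rot: [-0.0, 0.997, 0.075, -0.0]
ft_force: [-0.1, 0.2, 0.5]
width: 94.2
t: 1.35
tool_pos: [361.3, -192.2, 227.1]
ee_rot: [-0.0, 0.999, 0.032, -0.0]
ft_force: [1.8, -0.3, -0.1]
width: 93.9
t: 1.98
tool_pos: [452.0, -45.6, 227.0]
ee_rot: [-0.0, 1.0, 0.002, -0.0]
ft_force: [-1.3, -0.1, 0.1]
width: 94.0
```

```bash
python3 -m crank '[[11,17,0,0,0,0],[11.2,17,0,0,0,0],[0,0,-10,0,0,0],[0,0,-15,0,0,0],[0,0,-20,0,0,0]]'
python3 -m crank '[[0,0,-15,0,0,0],[0,0,-15,0,0,0],[0,0,-6,0,0,0],[0,0,0,0,0,0],[0,0,0,0,0,0]]'
python3 - <<'E'
from h import *
c=snap('top','top1.png');s=snap('side','side1.png')
a=cv2.resize(s['img'][130:330,290:490],(600,600),interpolation=cv2.INTER_CUBIC)
cv2.imwrite('pics/side1c.png',a)
E
```

```text
t: 2.6
tool_pos: [472.9, -14.6, 181.1]
ee_rot: [0.0, 1.0, -0.001, -0.0]
ft_force: [-0.1, -0.2, 0.0]
width: 94.0
t: 3.22
tool_pos: [474.3, -13.8, 147.1]
ee_rot: [0.0, 1.0, -0.0, 0.001]
ft_force: [0.0, 0.2, 0.5]
width: 94.0
```

View pics/side1c.png

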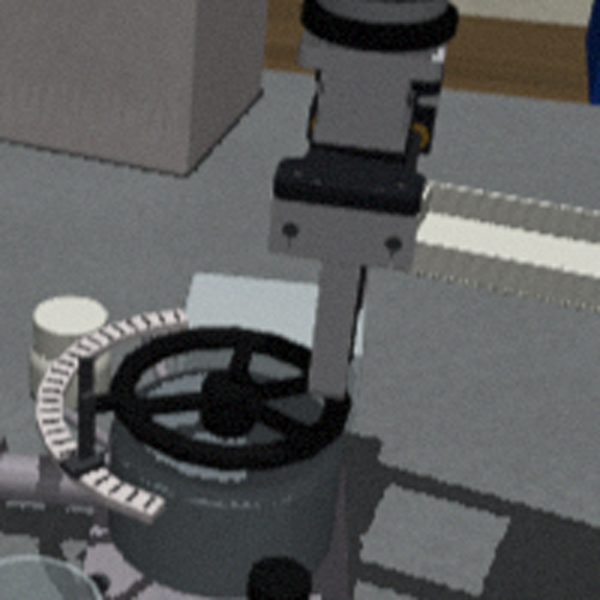

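The fingers straddle the grip: it is hidden behind the near finger, and the rider's fin shows at (87,410) in the crop. Closing.

```bash
python3 -m crank '[[0,2,-1,0,0,0],[0,0,0,0,0,0],[0,0,0,0,0,0],[0,0,0,0,0,0],[0,0,0,0,0,0]]' 255 40
python3 -m crank '[[0,0,0,0,0,0],[0,0,0,0,0,0],[0,0,0,0,0,0],[0,0,0,0,0,0],[0,0,0,0,0,0]]'
python3 - <<'E'
import numpy as np
for a in np.arange(.53,-.95,-.05):
    print(round(a,2),(525.9-60*np.cos(a)).round(1),(19-60*np.sin(a)).round(1),'t',np.sin(a).round(2),-np.cos(a).round(2))
E
```

```text
t: 3.95
tool_pos: [473.7, -11.7, 145.4]
ee_rot: [-0.0, 1.0, -0.0, -0.0]
ft_force: [0.1, 0.9, 0.3]
width: 47.1
t: 4.58
tool_pos: [473.7, -12.1, 145.5]
ee_rot: [0.0, 1.0, -0.0, -0.0]
ft_force: [-0.1, -1.8, -0.7]
width: 21.1
0.53 474.1 -11.3 t 0.51 -0.86
0.48 472.7 -8.7 t 0.46 -0.89
0.43 471.4 -6.0 t 0.42 -0.91
0.38 470.2 -3.3 t 0.37 -0.93
0.33 469.1 -0.4 t 0.32 -0.95
0.28 468.2 2.4 t 0.28 -0.96
0.23 467.5 5.3 t 0.23 -0.97
0.18 466.9 8.3 t 0.18 -0.98
0.13 466.4 11.2 t 0.13 -0.99
0.08 466.1 14.2 t 0.08 -1.0
0.03 465.9 17.2 t 0.03 -1.0
-0.02 465.9 20.2 t -0.02 -1.0
-0.07 466.0 23.2 t -0.07 -1.0
-0.12 466.3 26.2 t -0.12 -0.99
-0.17 466.8 29.2 t -0.17 -0.99
-0.22 467.3 32.1 t -0.22 -0.98
-0.27 468.1 35.0 t -0.27 -0.96
-0.32 468.9 37.9 t -0.31 -0.95
-0.37 470.0 40.7 t -0.36 -0.93
-0.42 471.1 43.5 t -0.41 -0.91
-0.47 472.4 46.2 t -0.45 -0.89
-0.52 473.8 48.8 t -0.5 -0.87
-0.57 475.4 51.4 t -0.54 -0.84
-0.62 477.1 53.9 t -0.58 -0.81
-0.67 478.9 56.3 t -0.62 -0.78
-0.72 480.8 58.6 t -0.66 -0.75
-0.77 482.8 60.8 t -0.7 -0.72
-0.82 485.0 62.9 t -0.73 -0.68
-0.87 487.2 64.9 t -0.76 -0.64
-0.92 489.6 66.7 t -0.8 -0.61
```

```bash
python3 -m crank '[[-2.7,5.5,0,0,0,0],[-2.3,5.6,0,0,0,0],[-1.6,5.7,0,0,0,0],[-1.1,5.9,0,0,0,0],[-0.5,6,0,0,0,0]]'
python3 -m crank '[[0,3,0,0,0,0],[0.1,3,0,0,0,0],[0.3,3,0,0,0,0],[0,0,0,0,0,0],[0,0,0,0,0,0]]'
```

```text
t: 5.2
tool_pos: [465.6, 17.5, 145.5]
ee_rot: [0.0, 1.0, -0.0, 0.0]
ft_force: [1.8, -4.1, -2.6]
width: 21.1
t: 5.82
tool_pos: [466.2, 26.4, 145.5]
ee_rot: [-0.001, 1.0, -0.0, 0.0]
ft_force: [3.4, -0.8, -2.2]
width: 20.9
```

```bash
python3 -m crank '[[0.1,0.6,0,0,0,0],[0.1,0.6,0,0,0,0],[0.1,0.6,0,0,0,0],[0.1,0.6,0,0,0,0],[0.1,0.6,0,0,0,0]]'
python3 -m crank '[[0.1,0.6,0,0,0,0],[0.1,0.6,0,0,0,0],[0.1,0.6,0,0,0,0],[0.1,0.6,0,0,0,0],[0.1,0.6,0,0,0,0]]'
```

```text
t: 6.45
tool_pos: [466.6, 28.5, 145.5]
ee_rot: [0.0, 1.0, -0.0, 0.0]
ft_force: [2.9, -3.6, -3.5]
width: 20.9
t: 7.08
tool_pos: [467.1, 31.4, 145.5]
ee_rot: [0.001, 1.0, -0.0, 0.0]
ft_force: [4.1, -5.3, -2.9]
width: 21.1
```

```bash
python3 -m crank '[[0.15,0.6,0,0,0,0],[0.15,0.6,0,0,0,0],[0.15,0.6,0,0,0,0],[0.15,0.6,0,0,0,0],[0.15,0.6,0,0,0,0]]'
```

```text
t: 7.7
tool_pos: [467.9, 34.4, 145.5]
ee_rot: [0.001, 1.0, -0.0, 0.0]
ft_force: [3.1, -5.0, -3.5]
width: 20.7
```

```bash
python3 -m crank '[[0.2,0.6,0,0,0,0],[0.2,0.6,0,0,0,0],[0.2,0.6,0,0,0,0],[0.2,0.6,0,0,0,0],[0.2,0.6,0,0,0,0]]'
```

```text
t: 8.32
tool_pos: [468.8, 37.3, 145.5]
ee_rot: [0.001, 1.0, -0.0, 0.0]
ft_force: [4.2, -4.0, -3.2]
width: 20.8
```

```bash
python3 -m crank '[[0.2,0.6,0,0,0,0],[0.2,0.6,0,0,0,0],[0.2,0.6,0,0,0,0],[0.2,0.6,0,0,0,0],[0.2,0.6,0,0,0,0]]'
```

```text
t: 8.95
tool_pos: [469.9, 40.2, 145.5]
ee_rot: [0.001, 1.0, -0.0, 0.0]
ft_force: [3.8, -5.2, -2.8]
width: 21.0
```

```bash
python3 -m crank '[[0.25,0.55,0,0,0,0],[0.25,0.55,0,0,0,0],[0.25,0.55,0,0,0,0],[0.25,0.55,0,0,0,0],[0.25,0.55,0,0,0,0]]'
```

```text
t: 9.57
tool_pos: [471.1, 42.9, 145.5]
ee_rot: [0.001, 1.0, -0.0, 0.0]
ft_force: [2.9, -4.9, -2.8]
width: 21.2
```

Still free-running (tangential force 3 to 4 N).

```bash
python3 -m crank '[[0.26,0.54,0,0,0,0],[0.26,0.54,0,0,0,0],[0.26,0.54,0,0,0,0],[0.26,0.54,0,0,0,0],[0.26,0.54,0,0,0,0]]'
```

```text
t: 10.2
tool_pos: [472.3, 45.5, 145.5]
ee_rot: [0.001, 1.0, -0.0, 0.0]
ft_force: [3.4, -4.5, -2.9]
width: 21.3
```

```bash
python3 -m crank '[[0.28,0.52,0,0,0,0],[0.28,0.52,0,0,0,0],[0.28,0.52,0,0,0,0],[0.28,0.52,0,0,0,0],[0.28,0.52,0,0,0,0]]'
```

```text
t: 10.82
tool_pos: [473.7, 48.0, 145.5]
ee_rot: [0.001, 1.0, -0.0, 0.0]
ft_force: [2.7, -5.8, -3.2]
width: 20.8
```

```bash
python3 -m crank '[[0.31,0.51,0,0,0,0],[0.31,0.51,0,0,0,0],[0.31,0.51,0,0,0,0],[0.31,0.51,0,0,0,0],[0.31,0.51,0,0,0,0]]'
```

```text
t: 11.45
tool_pos: [475.2, 50.4, 145.5]
ee_rot: [0.001, 1.0, -0.0, -0.0]
ft_force: [2.5, -6.5, -2.0]
width: 21.0
```

```bash
python3 -m crank '[[0.34,0.5,0,0,0,0],[0.34,0.5,0,0,0,0],[0.34,0.5,0,0,0,0],[0,0,0,0,0,0],[0,0,0,0,0,0]]'
```

```text
t: 12.08
tool_pos: [476.2, 51.9, 145.5]
ee_rot: [0.001, 1.0, -0.0, -0.0]
ft_force: [2.8, -5.4, -2.0]
width: 21.0
```

```bash
python3 -m crank '[[0.35,0.48,0,0,0,0],[0.35,0.48,0,0,0,0],[0.35,0.48,0,0,0,0],[0.35,0.48,0,0,0,0],[0,0,0,0,0,0]]'
```

```text
t: 12.7
tool_pos: [477.3, 53.4, 145.5]
ee_rot: [0.002, 1.0, -0.0, -0.001]
ft_force: [1.4, -7.6, -2.0]
width: 20.9
```

```bash
python3 -m crank '[[0.37,0.47,0,0,0,0],[0.37,0.47,0,0,0,0],[0.37,0.47,0,0,0,0],[0.37,0.47,0,0,0,0],[0,0,0,0,0,0]]'
```

```text
t: 13.32
tool_pos: [478.0, 54.4, 145.5]
ee_rot: [0.003, 1.0, -0.0, -0.001]
ft_force: [-0.9, -9.5, 0.2]
width: 21.3
```

```bash
python3 -m crank '[[0.3,0.4,0,0,0,0],[0.3,0.4,0,0,0,0],[0.3,0.4,0,0,0,0],[0.3,0.4,0,0,0,0],[0,0,0,0,0,0]]'; python3 -c "
from h import *
for i in range(3):print(monitor.state()['ft_force'],monitor.state()['tool_pos'])"
```

```text
t: 13.95
tool_pos: [478.6, 55.2, 145.4]
ee_rot: [0.004, 1.0, 0.0, -0.002]
ft_force: [-1.5, -11.9, 1.8]
width: 20.9
[ -1.53598128 -11.85673023   1.79433076] [478.58706136  55.15937039 145.44433666]
[ -1.53598128 -11.85673023   1.79433076] [478.58706136  55.15937039 145.44433666]
[ -1.53598128 -11.85673023   1.79433076] [478.58706136  55.15937039 145.44433666]
```

```bash
python3 -m crank '[[0.3,0.4,0,0,0,0],[0.3,0.4,0,0,0,0],[0.2,0.2,0,0,0,0],[0,0,0,0,0,0],[0,0,0,0,0,0]]'
python3 -m crank '[[0,0,0,0,0,0],[0,0,0,0,0,0],[0,0,0,0,0,0],[0,0,0,0,0,0],[0,0,0,0,0,0]]'
```

```text
t: 14.58
tool_pos: [479.0, 55.6, 145.4]
ee_rot: [0.004, 1.0, 0.0, -0.003]
ft_force: [-3.6, -13.8, 2.4]
width: 20.9
t: 15.2
tool_pos: [479.0, 55.7, 145.5]
ee_rot: [0.004, 1.0, 0.0, -0.003]
ft_force: [-2.9, -13.7, 1.8]
width: 21.3
```

```bash
python3 -m crank '[[0,0,0,0,0,0],[0,0,0,0,0,0],[0,0,0,0,0,0],[0,0,0,0,0,0],[0,0,0,0,0,0]]'
python3 -m crank '[[-0.6,-0.8,0,0,0,0],[-1.2,-1.6,0,0,0,0],[-1.2,-1.6,0,0,0,0],[-1.2,-1.8,0,0,0,0],[0,0,0,0,0,0]]'
```

```text
t: 15.82
tool_pos: [479.0, 55.7, 145.4]
ee_rot: [0.004, 1.0, 0.0, -0.003]
ft_force: [-3.4, -14.1, 3.1]
width: 21.0
t: 16.45
tool_pos: [477.2, 53.3, 145.5]
ee_rot: [0.0, 1.0, -0.0, 0.0]
ft_force: [3.4, -3.3, -2.9]
width: 20.9
```

```bash
python3 -m crank '[[-3.3,-5.1,0,0,0,0],[-2.7,-5.3,0,0,0,0],[-2.2,-5.6,0,0,0,0],[-1.6,-5.8,0,0,0,0],[-1,-5.9,0,0,0,0]]'
python3 -m crank '[[-0.4,-6,0,0,0,0],[0.2,-6,0,0,0,0],[0.8,-5.9,0,0,0,0],[1.3,-5.9,0,0,0,0],[2,-5.7,0,0,0,0]]'
python3 -m crank '[[2.5,-5.4,0,0,0,0],[3,-5.2,0,0,0,0],[0,0,0,0,0,0],[0,0,0,0,0,0],[0,0,0,0,0,0]]'
python3 - <<'E'
import numpy as np
for a in (.58,.63,.68,.73,.78,.83,.875): print(a,525.9-60*np.cos(a),19-60*np.sin(a))
E
```

```text
t: 17.08
tool_pos: [466.4, 27.8, 145.5]
ee_rot: [-0.002, 1.0, -0.0, 0.001]
ft_force: [5.4, 3.1, -3.0]
width: 20.9
t: 17.7
tool_pos: [469.5, -3.4, 145.5]
ee_rot: [-0.0, 1.0, -0.0, -0.001]
ft_force: [0.2, 4.4, 0.4]
width: 20.8
t: 18.32
tool_pos: [475.6, -15.2, 145.4]
ee_rot: [0.001, 1.0, -0.0, 0.0]
ft_force: [0.5, -2.6, 0.6]
width: 20.9
0.58 475.71224100508874 -13.881436207512415
0.63 477.4183495012709 -16.34868547653617
0.68 479.2456368749443 -18.727581441108114
0.73 481.18953585930774 -21.012178100221874
0.78 483.24518771926336 -23.19676515202461
0.83 485.40745439572396 -25.275882266597762
0.875 487.44018851020047 -27.052610134161625
```

```bash
python3 -m crank '[[1.9,-2.8,0,0,0,0],[2.2,-2.7,0,0,0,0],[2.5,-2.6,0,0,0,0],[2.6,-2.5,0,0,0,0],[0,0,0,0,0,0]]'
python3 - <<'E'
from h import *
from scipy.optimize import least_squares
P=np.array([[465.6,17.5],[466.2,26.4],[468.8,37.3],[472.3,45.5],[477.2,53.3],[475.6,-15.2],monitor.state()['tool_pos'][:2]])
r=least_squares(lambda x:np.hypot(*(P-x).T)-60,[525,19]);C=r.x;print(C,r.fun.round(2))
for p in P[-2:]:print(np.arctan2(*(C-p)[::-1]))
import pickle
d={n:snap(n,n+'2.png') for n in('top','side')};pickle.dump(d,open('d2.pkl','wb'))
t=cv2.resize(d['top']['img'][215:295,265:345],(480,480),interpolation=cv2.INTER_CUBIC)
cv2.imwrite('pics/t2.png',t)
s=cv2.resize(d['side']['img'][220:320,285:385],(600,600),interpolation=cv2.INTER_CUBIC)
cv2.imwrite('pics/s2.png',s)
E
```

```text
t: 18.95
tool_pos: [484.3, -25.5, 145.4]
ee_rot: [0.001, 1.0, -0.0, -0.001]
ft_force: [-4.0, -1.5, 3.7]
width: 21.0
[525.61872338  17.96244597] [ 0.02  0.01  0.02  0.01 -0.06  0.01 -0.04]
0.585460293865746
0.8106702111678531
```

View pics/t2.png

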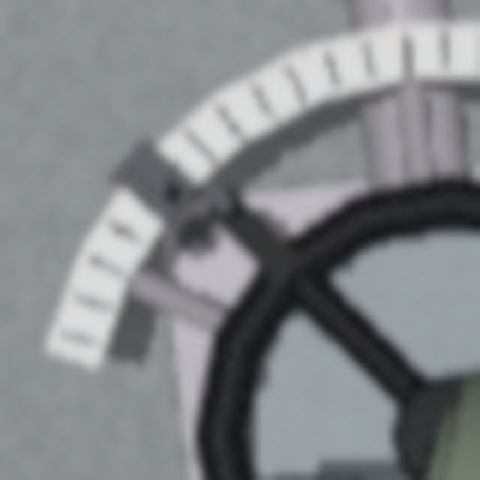

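View pics/s2.png

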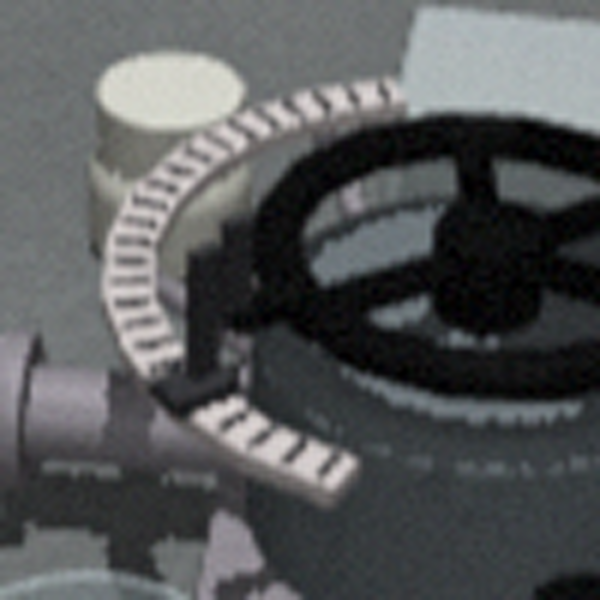

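The crops show the fin and pointer nearly aligned: the fin at about (208,310) in the side crop with the pointer just right of and behind it. The scale gap in the top crop centres near (155,185). The grip path fits a circle centred (525.6, 18.0) to 0.06 mm. One contrast-stretched composite should sharpen the rider angle.

```bash
python3 - <<'E'
from h import *
import pickle
d0=pickle.load(open('d0.pkl','rb'));d2=pickle.load(open('d2.pkl','rb'))
def z(im,x,y,w,h):
    a=cv2.resize(im[y:y+h,x:x+w],(400,300),interpolation=cv2.INTER_LANCZOS4)
    return np.clip((a.astype(float)/255)**.45*255,0,255).astype(np.uint8)
def st(a):return np.vstack([np.hstack(a[:2]),np.hstack(a[2:])])
cv2.imwrite('pics/comp.png',st([z(d0['top']['img'],276,228,40,30),z(d2['top']['img'],276,228,40,30),z(d0['side']['img'],300,250,40,40*3//4+0),z(d2['side']['img'],305,253,40,30)]))
C=[525.9,19.]
for r,zz in((83,142),(98,142),(98,112)):
  for a in(.80,.84,.88,.92):
    p=[C[0]+r*np.cos(a),C[1]+r*np.sin(a),zz];print(r,zz,a,proj(d2['top'],p).round(2),proj(d2['side'],p).round(2))
E
```

```text
83 142 0.8 [300.99 247.41] [325.5  256.32]
83 142 0.84 [299.44 249.01] [326.65 257.33]
83 142 0.88 [297.95 250.68] [327.89 258.33]
83 142 0.92 [296.52 252.4 ] [329.2  259.31]
98 142 0.8 [293.93 240.29] [317.17 258.97]
98 142 0.84 [292.09 242.17] [318.52 260.2 ]
98 142 0.88 [290.33 244.13] [319.96 261.4 ]
98 142 0.92 [288.65 246.16] [321.5  262.58]
98 112 0.8 [295.17 241.76] [316.94 274.87]
98 112 0.84 [293.4  243.59] [318.26 276.13]
98 112 0.88 [291.69 245.49] [319.68 277.37]
98 112 0.92 [290.06 247.46] [321.18 278.58]
```

View pics/comp.png

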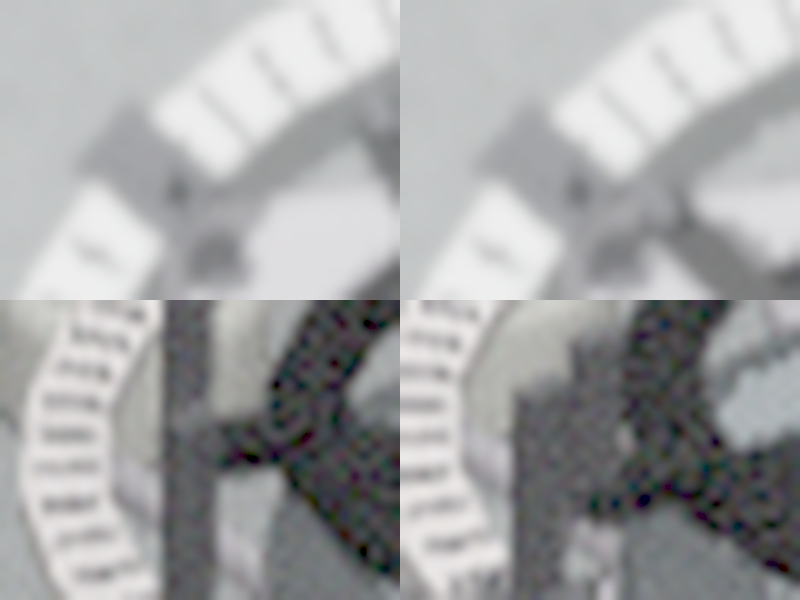

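```bash
python3 - <<'E'
from h import *
import pickle
d0=pickle.load(open('d0.pkl','rb'));d2=pickle.load(open('d2.pkl','rb'));c=d0['top']
C=np.array([525.9,19.])
f=lambda x,y,z:onz(c,276+(x+.5)/10-.5,228+(y+.5)/10-.5,z)
for z in(104,108,112):
  for p in((150,110),(220,180),(90,180),(160,245),(120,145),(190,212),(178,190)):
    e=f(*p,z)[:2]-C;print(z,p,np.hypot(*e).round(1),np.arctan2(e[1],e[0]).round(3))
# gap edges by intensity along shelf arc r=99..104
for nm,c in(('d0',d0['top']),('d2',d2['top'])):
  g=cv2.cvtColor(c['img'],cv2.COLOR_BGR2GRAY).astype(np.float32)
  for r in (97,99,101,103,105):
    A=np.arange(.6,1.15,.004)
    uv=np.array([proj(c,[C[0]+r*np.cos(a),C[1]+r*np.sin(a),108]) for a in A]).astype(np.float32)
    v=cv2.remap(g,uv[:,:1],uv[:,1:],cv2.INTER_LINEAR)[:,0]
    w=A[(v<165)&(A>.7)&(A<1.05)];print(nm,r,w.min().round(3),w.max().round(3),'mid',((w.min()+w.max())/2).round(3))
  # pointer arm and its top: darkness-weighted angle at r=74..88
  for r,z in((71,108),(74,108),(77,125),(80,142),(83,142)):
    A=np.arange(.35,1.05,.004)
    uv=np.array([proj(c,[C[0]+r*np.cos(a),C[1]+r*np.sin(a),z]) for a in A]).astype(np.float32)
    v=cv2.remap(g,uv[:,:1],uv[:,1:],cv2.INTER_LINEAR)[:,0];i=v.argmin()
    w=A[v<(v.min()+25)];print('  ptr',r,z,'min',v.min().round(),'at',A[i].round(3),'range',w.min().round(3),w.max().round(3))
E
```

```text
104 (150, 110) 107.4 0.814
104 (220, 180) 92.0 0.816
104 (90, 180) 107.4 0.947
104 (160, 245) 92.6 0.964
104 (120, 145) 107.2 0.881
104 (190, 212) 92.1 0.89
104 (178, 190) 95.7 0.875
108 (150, 110) 107.0 0.814
108 (220, 180) 91.6 0.816
108 (90, 180) 107.0 0.948
108 (160, 245) 92.2 0.964
108 (120, 145) 106.7 0.881
108 (190, 212) 91.7 0.89
108 (178, 190) 95.4 0.875
112 (150, 110) 106.6 0.815
112 (220, 180) 91.3 0.816
112 (90, 180) 106.5 0.948
112 (160, 245) 91.9 0.965
112 (120, 145) 106.3 0.881
112 (190, 212) 91.4 0.89
112 (178, 190) 95.0 0.876
d0 97 0.816 0.952 mid 0.884
d0 99 0.816 0.952 mid 0.884
d0 101 0.82 0.948 mid 0.884
d0 103 0.82 0.948 mid 0.884
d0 105 0.82 0.948 mid 0.884
  ptr 71 108 min 53.0 at 0.502 range 0.458 0.566
  ptr 74 108 min 51.0 at 0.522 range 0.462 0.57
  ptr 77 125 min 50.0 at 0.518 range 0.482 0.578
  ptr 80 142 min 60.0 at 0.922 range 0.478 0.958
  ptr 83 142 min 56.0 at 0.934 range 0.47 0.978
d2 97 0.816 0.952 mid 0.884
d2 99 0.816 0.952 mid 0.884
d2 101 0.82 0.948 mid 0.884
d2 103 0.82 0.944 mid 0.882
d2 105 0.82 0.948 mid 0.884
  ptr 71 108 min 54.0 at 0.798 range 0.746 0.842
  ptr 74 108 min 54.0 at 0.778 range 0.746 0.842
  ptr 77 125 min 47.0 at 0.802 range 0.77 0.842
  ptr 80 142 min 60.0 at 0.922 range 0.754 0.958
  ptr 83 142 min 55.0 at 0.934 range 0.746 0.978
```

Gap centre puts the rider at 0.883. The wheel is at about 0.80–0.81, so it needs about +0.075 rad, which is (3.4, -3.1) mm.

```bash
python3 -m crank '[[1.1,-1.1,0,0,0,0],[1.2,-1,0,0,0,0],[1.2,-1,0,0,0,0],[0,0,0,0,0,0],[0,0,0,0,0,0]]'
cat > m.py <<'E'
from h import *
import sys
p=monitor.state()['tool_pos'];print('tool ang',np.arctan2(17.96-p[1],525.62-p[0]))
c=snap('top','top%s.png'%sys.argv[1]);s=snap('side','side%s.png'%sys.argv[1])
C=np.array([525.9,19.]);g=cv2.cvtColor(c['img'],cv2.COLOR_BGR2GRAY).astype(np.float32)
for r,z in((62,108),(71,108),(74,108),(77,125),(50,108),(40,108),(30,108)):
    A=np.arange(.6,1.1,.004)
    uv=np.array([proj(c,[C[0]+r*np.cos(a),C[1]+r*np.sin(a),z]) for a in A]).astype(np.float32)
    v=cv2.remap(g,uv[:,:1],uv[:,1:],cv2.INTER_LINEAR)[:,0]
    w=A[v<(v.min()+25)];print(r,z,w.min().round(3),w.max().round(3),'mid',np.mean([w.min(),w.max()]).round(3))
E
python3 m.py 3
```

```text
t: 19.68
tool_pos: [487.6, -28.4, 145.4]
ee_rot: [0.001, 1.0, -0.0, -0.001]
ft_force: [-5.0, -1.9, 4.4]
width: 21.2
tool ang 0.8833821674612903
62 108 0.6 1.1 mid 0.85
71 108 0.816 0.916 mid 0.866
74 108 0.82 0.916 mid 0.868
77 125 0.84 0.92 mid 0.88
50 108 0.784 0.952 mid 0.868
40 108 0.768 0.968 mid 0.868
30 108 0.748 1.0 mid 0.874
```

```bash
python3 -m crank '[[0.3,-0.2,0,0,0,0],[0.3,-0.2,0,0,0,0],[0,0,0,0,0,0],[0,0,0,0,0,0],[0,0,0,0,0,0]]'; python3 m.py 4
```

```text
t: 20.4
tool_pos: [488.0, -28.8, 145.4]
ee_rot: [0.001, 1.0, -0.0, -0.001]
ft_force: [-5.5, -1.9, 6.6]
width: 20.8
tool ang 0.8932168800273688
62 108 0.6 1.1 mid 0.85
71 108 0.824 0.924 mid 0.874
74 108 0.836 0.924 mid 0.88
77 125 0.852 0.924 mid 0.888
50 108 0.784 0.96 mid 0.872
40 108 0.788 0.976 mid 0.882
30 108 0.756 1.012 mid 0.884
```

```bash
python3 -m crank '[[0,0,0,0,0,0],[0,0,0,0,0,0],[0,0,0,0,0,0],[0,0,0,0,0,0],[0,0,0,0,0,0]]' 0
python3 -m crank '[[0,0,2,0,0,0],[0,0,10,0,0,0],[0,0,20,0,0,0],[0,0,25,0,0,0],[0,0,25,0,0,0]]'
python3 -m crank '[[-20,-35,0,0,0,0],[-20,-40,0,0,0,0],[-20,-40,0,0,0,0],[-20,-40,0,0,0,0],[-20,-40,0,0,0,0]]'
python3 m.py 5; python3 - <<'E'
from h import *
t=cv2.imread('pics/top5.png');s=cv2.imread('pics/side5.png')
def z(im,x,y):
    a=cv2.resize(im[y:y+30,x:x+40],(400,300),interpolation=cv2.INTER_LANCZOS4);return ((a/255.)**.45*255).astype(np.uint8)
cv2.imwrite('pics/comp5.png',np.vstack([np.hstack([cv2.resize(t[195:345,240:440],(400,300)),cv2.resize(s[220:370,230:430],(400,300))]),np.hstack([z(t,276,228),z(s,305,253)])]))
E
```

```text
t: 21.12
tool_pos: [488.8, -28.1, 145.4]
ee_rot: [-0.0, 1.0, -0.0, 0.0]
ft_force: [-0.8, 0.2, 0.1]
width: 67.4
t: 21.75
tool_pos: [488.9, -28.2, 229.0]
ee_rot: [0.0, 1.0, -0.0, 0.0]
ft_force: [0.6, 0.8, 0.1]
width: 94.1
t: 22.38
tool_pos: [388.2, -224.6, 228.5]
ee_rot: [0.001, 1.0, -0.0, 0.001]
ft_force: [1.1, -0.9, 0.4]
width: 93.8
tool ang 1.055396867201407
62 108 0.6 1.1 mid 0.85
71 108 0.824 0.924 mid 0.874
74 108 0.832 0.924 mid 0.878
77 125 0.852 0.924 mid 0.888
50 108 0.784 0.96 mid 0.872
40 108 0.788 0.976 mid 0.882
30 108 0.756 1.008 mid 0.882
```

View pics/comp5.png

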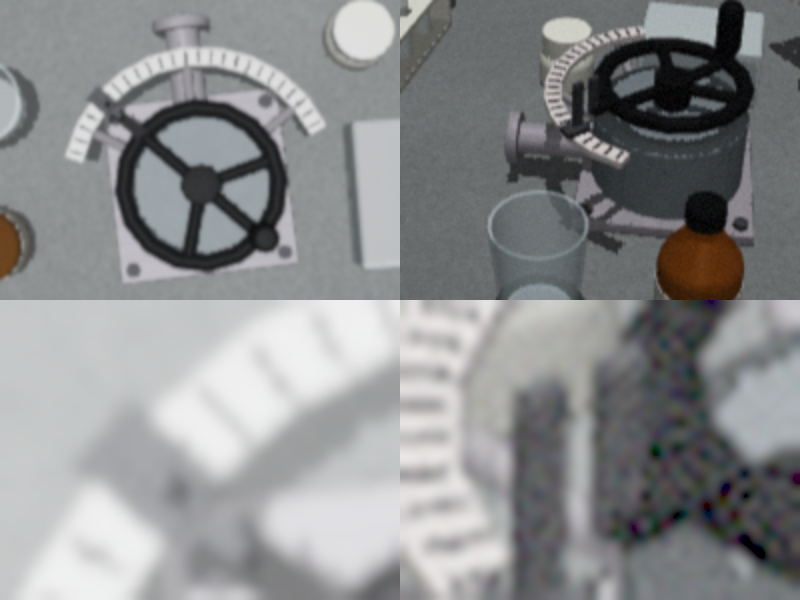

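The released wheel stayed put. In the side crop the fin is centred at about x=543 and the pointer at about x=621, 7.8 px apart; perfect alignment predicts 7.9. The neighbouring objects look undisturbed.

```bash
python3 -m crank '[[0,0,0,0,0,0],[0,0,0,0,0,0],[0,0,0,0,0,0],[0,0,0,0,0,0],[0,0,0,0,0,0]]'; python3 -c "
from workcell import close_job
print(close_job())"
```

```text
t: 23.1
tool_pos: [388.9, -222.8, 227.4]
ee_rot: [-0.0, 1.0, 0.0, -0.0]
ft_force: [-0.1, -0.5, -0.0]
width: 94.1
the job is handed in; nothing more can be done
None
```

I closed the valve, turned the wheel back to the rider, let go, and handed the job in at 23.1 s of the allowed 67 s; the hand-in gave no verdict.

- **Seating:** turning the grip clockwise took about 3–4 N until the pad met it at roughly -0.61 rad (world angle). I pressed to about 12.6 N along the grip's path and held that for about 1.25 s. The highest wrist force I saw was about 15 N.
- **Pointer:** after release the top view put the wheel at 0.875–0.885 rad and the rider at 0.883 rad. In the side view the fin and pointer were 7.8 px apart, against 7.9 px predicted for perfect alignment.
- **Disagreement:** the tool's own position while still gripping gave 0.893 rad, about 0.01 rad (0.6 mm at the grip) more than the cameras; I trusted the cameras.
- **Letting go:** the wheel did not move when the gripper opened, and the arm ended clear of everything. The bottle, beaker, box and jar looked undisturbed in the last picture, though I did not re-measure their positions.

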